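# Sweep the short kiln props into the catch tray

### The job

Clear the decorating table: with the fingertips, gently sweep the three short kiln props across the table through the open side of the steel tray, until all three lie wholly inside it. Only push them along the table, never pinch or lift them, and leave the tall prop, the cup, the glaze dishes and everything else where they stand.

Things in the scene. Friction and masses are not known exactly. Their poses are not given: they have to be found in the camera images.
- tray: plain sheet-steel tray fixed to the table, at the robot's left; open on top and at its -y side (roughly world -y). Inside: x -110 to +110 mm, y -75 (mouth) to +75 mm (back); three walls 34 mm high, 3 mm thick. Origin: middle of this area, at table height; +y from mouth to back. Floor 2 mm thick, its first 25 mm a gentle ramp up from the table, so that things slide in.
- prop_a: short kiln prop: an upright solid fired-clay (cream) cylinder, 34 mm diameter, 22 mm high, about 40 g, with a dark 14 mm dimple in its flat top. One of three alike. Origin: centre of its underside; z is up its axis. It slides on the table when pushed low on its side and does not tip easily.
- prop_b: short kiln prop: an upright solid fired-clay (cream) cylinder, 34 mm diameter, 22 mm high, about 40 g, with a dark 14 mm dimple in its flat top. One of three alike. Origin: centre of its underside; z is up its axis. It slides on the table when pushed low on its side and does not tip easily.
- prop_c: short kiln prop: an upright solid fired-clay (cream) cylinder, 34 mm diameter, 22 mm high, about 40 g, with a dark 14 mm dimple in its flat top. One of three alike. Origin: centre of its underside; z is up its axis. It slides on the table when pushed low on its side and does not tip easily.
- tall_prop: tall kiln prop, a bystander: standing cream fired-clay cylinder, 36 mm diameter, 70 mm high. Origin: centre of its underside.
- cup: white glazed cup without handle, a bystander: 64 mm across the rim, 65 mm high. Origin: centre of its underside.
- saucer_near: glaze dish, a bystander: cream pottery dish with a wide 104 mm diameter flange and a raised 30 mm high middle, green inside, close to the robot at its right. Origin: centre of its underside.
- saucer_right: glaze dish, a bystander: as the other, 104 mm diameter and 30 mm high, pink inside, far to the robot's right. Origin: centre of its underside.
- jar: white lidded jar, a bystander: 70 mm diameter, 85 mm high. Origin: centre of its underside.
- stamp_block: wooden stamp block, a bystander: 40 x 60 x 24 mm, with a round knob on top, 40 mm high in all, close to the robot at its right. Origin: centre of its underside.
- brush_jar: dark glazed pot full of paint brushes, a bystander: pot 86 mm diameter, 95 mm high, brushes up to 230 mm high, spread to about 120 mm. Origin: centre of its underside.

How it is judged:
By the outcome, as a careful person would: the job done as asked, in the order asked, and still so for the second after the job is handed in, with the robot touching nothing.
It also fails if it takes over 67 s, if anything falls off the work surface, if the arm or the gripper's body presses on something with over 40 N, if the wrist force passes 120 N, or if a joint passes its speed limit or range.

### The arm

A 6-joint arm with a two-finger parallel gripper is mounted at the origin on the work surface. World frame = base frame: x ahead of the robot, y to its left, z up, the work surface at z = 0. Lengths are in mm, angles in rad, forces in N, time in s.
With the tool pointing down it reaches from about 400 to 925 mm from the base axis. Payload 12.5 kg.
Tool frame: the origin (TCP) lies between the finger pads; the fingertips stand env.tip_extent ahead of it and the grasp point (between the pads) lies 11 mm behind it (env.tip_extent is the distance from the TCP to the fingertips, in mm); z points along the fingers, y is the line along which they close (so a half turn about z gives the same grasp; the last joint's range is limited). The gripper opens to 95 mm and grips with 3 to 60 N. Pads are 20 mm wide; open, the fingers measure 119 mm over their backs; the gripper's body (75 mm by 180 mm) begins 59 mm behind the grasp point.
Start: joints at [-1.444, 0.491, 1.559, -0, 1.092, -0.106], TCP at [144.211, -608.152, 222.661] pointing down, gripper open.
Joint ranges: [-3.1, 3.1], [-0.84, 2.19], [0.05, 2.79], [-1.13, 4.28], [0.06, 2.93], [-2.69, 2.69]. Speed limits (rad/s): [2.22, 2.22, 2.79, 3.14, 3.14, 3.14].

### API

Orientations are given as [roll, pitch, yaw] about the fixed x, y, z axes, in that order (R = Rz(yaw) Ry(pitch) Rx(roll)).
In Python, from cell import env gives the robot as it stands.
- The arm moves only by the tool carry_out, never from a script. Its argument "motion" is a list of rows, each a list of 5 numbers: the shift along the tool's x, y, z in mm, then the turn about the tool's z in degrees, then the closure, from 0 (fully open) to 1 (shut). A call has 1 to 12 rows; each row shifts and turns the commanded pose from where the row before left it, along the tool's axes as they then stand; what a row does not reach is not made up. A row lasts 1/10 s, in which the tool goes at most 50 mm and 8.59 degrees, less where a joint would pass 70% of its speed; a pose out of reach is approached as far as the arm can. A call with a gripper value outside its range is refused whole. The fingers move at their own pace and stop on an object; the grip force is fixed at half the most. Time passes only in rows, so rows that do not move let the fingers close. It gives the time, the measured TCP pose, the force, the opening and the grip force at its end, in the units of the state.
- env.state(): the state, without advancing time (a new reading comes with each control period).
- env.read_camera(name): name is "scene" or "top"; returns a dict with "color" (400x640x3 uint8, red, green, blue), "K" (3x3 intrinsics, pixels), "R" (3x3) and "t" (3): a world point X has camera coordinates R X + t. Camera axes: x right, y down, z forward; pixel columns grow to the right and rows downward; lengths in mm; the calibration is good to about 2 mm. A picture is of the moment at which its call begins. There is no depth.
- env.job_done(): hands the job in; it is judged then, once.
The state is a dict: "t": time; "joints": joint angles; "qvel": joint speeds; "tau": joint torques, N m; "eef_pos": TCP position; "tcp_rot": TCP orientation; "ft_force": force on the tool from outside, world axes, zero at the start; "moment": the same for the moment, N m; "opening": opening from 0.0 (shut) to 1.0 (fully open); "grip_force": force on a finger pad.
Only numpy, scipy, OpenCV 4.12 (cv2) and the standard library are available. Lean on these libraries where they do the work, as an engineer would, in place of code of your own. Each camera call takes 0.05 s, during which the arm holds its last target. There are 200 camera calls.

## Working session

There is one attempt and no reset: what is moved stays moved. The work goes in short steps, Python scripts to look and compute and a tool call to move; the robot and the scene stay as the last step left them, time stands still between calls to the robot, and variables do not carry over. Pictures are saved under pics/ and viewed, at most 10 in all, crops included, and the job is handed in when it is done.

Besides the shell and the picture viewer there is one more tool, called after ">>>" as name(argument=value, ...) on one line, values as JSON. carry_out: Moves the arm, as the interface text tells. Its arguments: {"type":"object","properties":{"motion":{"type":"array"}},"required":["motion"]}

```bash
mkdir -p pics; cat > h.py <<'E'
import numpy as np,cv2
from cell import env
def pix2w(c,u,v,z):
    d=c["R"].T@np.linalg.inv(c["K"])@np.array([u,v,1.]); o=-c["R"].T@c["t"]
    return o+d*(z-o[2])/d[2]
def w2pix(c,X):
    p=c["K"]@(c["R"]@np.array(X,float)+c["t"]); return p[:2]/p[2]
E
python3 - <<'E'
from h import *
for n in("top","scene"):
    c=env.read_camera(n); cv2.imwrite(f"pics/{n}0.png",c["color"][:,:,::-1]); print(n,-c["R"].T@c["t"],c["K"][0,0])
s=env.state(); print(s,env.tip_extent)
E
```

```text
top [ 407.74225154   36.34688878 1419.96470516] 512.6983956993938
scene [1093.9256764  -311.87339741 1017.31828983] 482.79424838483664
{'t': 0.1, 'joints': array([-1.44358167e+00,  4.91508434e-01,  1.55939749e+00, -2.44042433e-05,
        1.09172503e+00, -1.05610929e-01]), 'qvel': array([ 0.00062763,  0.00043267, -0.00183145,  0.00032004, -0.00174714,
       -0.00039531]), 'tau': array([ 3.24326218e-03, -6.13622403e+01, -2.58605665e+01,  6.94852090e-02,
        4.70345223e-02, -6.28115458e-05]), 'eef_pos': array([ 144.18690125, -607.91646353,  222.11140587]), 'tcp_rot': array([-3.14055785e+00, -8.79280476e-05,  2.32836802e-01]), 'ft_force': array([-0.35265197, -0.46905046,  1.34806392]), 'moment': array([-0.05162176, -0.02897107,  0.01990716]), 'grip_force': 0.0, 'opening': 0.9972830818618819} 8.0
```

View pics/top0.png

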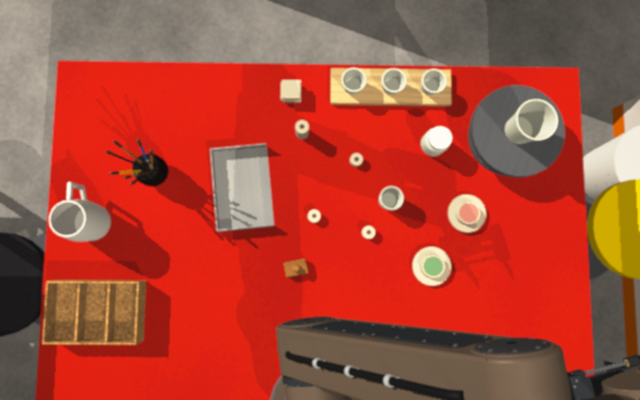

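View pics/scene0.png

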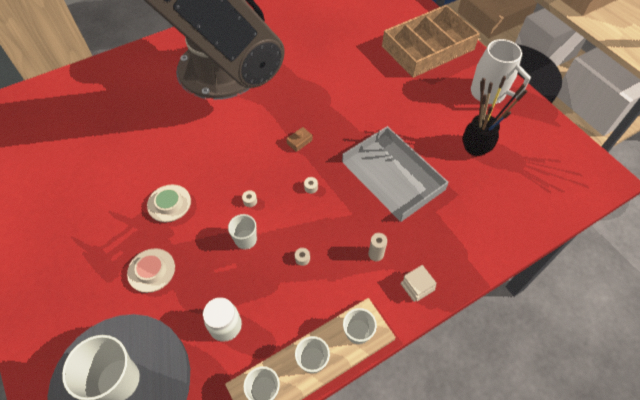

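The top view has +x up and +y left. The props are near (357,159), (314,216) and (368,232). The tray is at (242,188) with its mouth to the right, the tall prop at (302,127), the cup at (391,198) and the stamp block at (296,268). The scene view agrees. I'll enlarge a crop to measure them.

```bash
python3 - <<'E'
from h import *
c=env.read_camera("top"); im=c["color"][110:290,200:440,::-1]
cv2.imwrite("pics/crop.png",cv2.resize(im,None,fx=3.3,fy=3.3,interpolation=cv2.INTER_CUBIC))
E
```

```text
(no output)
```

View pics/crop.png

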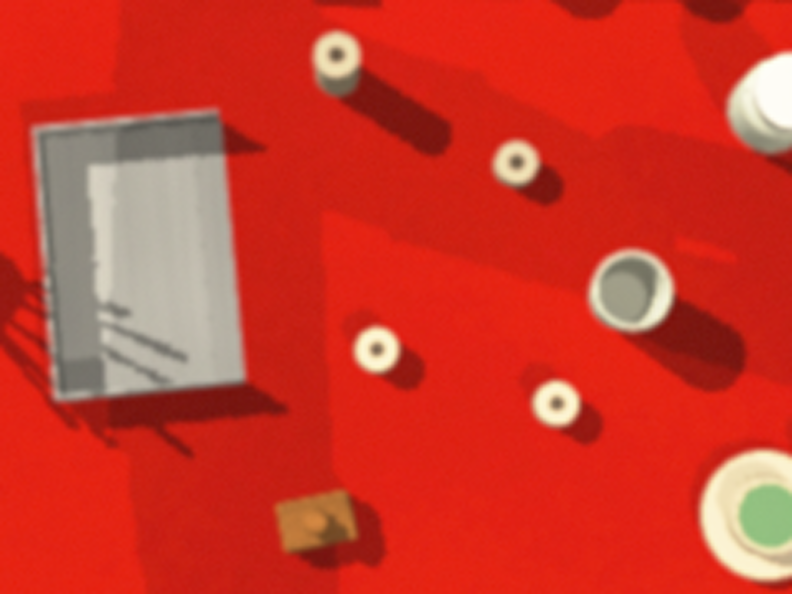

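In the crop, the dimples are at (516,162), (377,349) and (556,403). The tray's rim corners are (34,127), (219,111), (245,381) and (57,399). The tall prop's top is at (337,54), the cup rim at (632,290) and the stamp at (316,520).

```bash
python3 - <<'E'
from h import *
c=env.read_camera("top")
def f(n,u,v,z):
    p=pix2w(c,(u+.5)/3.3-.5+200,(v+.5)/3.3-.5+110,z); print(n,p.round(1)); return p
f("A",516,162,22);f("B",377,349,22);f("C",556,403,22)
f("tall",337,54,70);f("cup",632,290,65);f("stamp",316,522,24);f("saucer",766,514,10)
BL=f("back far",34,127,34);FR=f("mouth far",219,111,34);MN=f("mouth near",245,381,34);BN=f("back near",57,399,34)
o=(BL+FR+MN+BN)/4; print("tray",o)
print("yaw mouth line",np.degrees(np.arctan2(*( (FR-MN)[[1,0]]))),np.linalg.norm(FR-MN),np.linalg.norm(BL-FR),np.linalg.norm(BN-MN))
E
```

```text
A [ 670.3 -100.6   22. ]
B [512.  15.  22.]
C [ 468.5 -133.3   22. ]
tall [749.1  50.1  70. ]
cup [ 558.3 -190.    65. ]
stamp [369.8  63.8  24. ]
saucer [ 378.5 -308.8   10. ]
back far [693.4 301.4  34. ]
mouth far [708.6 148.2  34. ]
mouth near [484. 123.  34.]
back near [468.  275.9  34. ]
tray [588.50349345 212.09648804  34.        ]
yaw mouth line 6.410072315561992 226.06068847677875 153.90228813570442 153.74043631695517
```

>>> carry_out(motion=[[0, 0, 0, -8.2, 0.77], [0, 0, 0, -8.2, 0.77], [0, 0, 0, -8.2, 0.77], [0, 0, 0, -8.2, 0.77], [0, 0, 0, -8.2, 0.77], [0, 0, 0, -8.2, 0.77], [0, 0, 0, -8.2, 0.77], [0, 0, 0, -8.2, 0.77], [0, 0, 0, -8.3, 0.77], [0, 0, 0, 0, 0.77], [0, 0, 0, 0, 0.77]])

```text
t: 1.3
eef_pos: [144.2, -608.1, 222.5]
tcp_rot: [-3.142, -0.0, 1.518]
ft_force: [-0.5, 0.2, -0.0]
opening: 0.235
grip_force: 0.0
```

```bash
cat >> h.py <<'E'
from scipy.spatial.transform import Rotation as Ro
def go(x,y,z=None):
    "remaining shift in tool axes to a world point"
    s=env.state(); p=s["eef_pos"]; R=Ro.from_euler("xyz",s["tcp_rot"]).as_matrix()
    d=np.array([x,y,p[2] if z is None else z])-p
    print("t %.1f pos"%s["t"],p.round(1),"yaw %.1f"%np.degrees(s["tcp_rot"][2]),"open %.2f"%s["opening"],"tool shift",(R.T@d).round(1))
E
python3 -c "
from h import *
go(509.8,-30)"
```

```text
t 1.3 pos [ 144.2 -608.1  222.5] yaw 87.0 open 0.24 tool shift [5.965e+02 3.347e+02 1.000e-01]
```

>>> carry_out(motion=[[35, 20, 0, 0, 0.77], [35, 20, 0, 0, 0.77], [35, 20, 0, 0, 0.77], [35, 20, 0, 0, 0.77], [35, 20, 0, 0, 0.77], [35, 20, 0, 0, 0.77], [35, 20, 0, 0, 0.77], [35, 20, 0, 0, 0.77], [35, 20, 0, 0, 0.77], [35, 20, 0, 0, 0.77], [35, 20, 0, 0, 0.77], [35, 20, 0, 0, 0.77]])

```text
t: 2.5
eef_pos: [404.9, -198.7, 222.8]
tcp_rot: [3.141, 0.0, 1.518]
ft_force: [0.6, -0.6, 0.3]
opening: 0.228
grip_force: 0.0
```

>>> carry_out(motion=[[35, 20, 0, 0, 0.77], [35, 20, 0, 0, 0.77], [35, 20, 0, 0, 0.77], [35, 20, 0, 0, 0.77], [36, 15, 0, 0, 0.77], [0, 0, 0, 0, 0.77], [0, 0, 0, 0, 0.77], [0, 0, 0, 0, 0.77]])

```text
t: 3.3
eef_pos: [507.2, -29.6, 222.6]
tcp_rot: [-3.141, 0.0, 1.521]
ft_force: [1.2, -0.3, 0.7]
opening: 0.233
grip_force: 0.0
```

```bash
python3 -c "
from h import *
go(509.8,-30,15)"
```

```text
t 3.3 pos [507.2 -29.6 222.6] yaw 87.1 open 0.23 tool shift [ -0.3   2.7 207.6]
```

>>> carry_out(motion=[[0, 2.7, 30, 0, 0.77], [0, 0, 35, 0, 0.77], [0, 0, 35, 0, 0.77], [0, 0, 35, 0, 0.77], [0, 0, 30, 0, 0.77], [0, 0, 20, 0, 0.77], [0, 0, 12, 0, 0.77], [0, 0, 7, 0, 0.77], [0, 0, 3.5, 0, 0.77], [0, 0, 0, 0, 0.77], [0, 0, 0, 0, 0.77]])

```text
t: 4.4
eef_pos: [510.6, -29.2, 15.8]
tcp_rot: [3.141, 0.0, 1.522]
ft_force: [-0.8, 0.8, 1.2]
opening: 0.231
grip_force: 0.0
```

```bash
python3 - <<'E'
from h import *
go(523,205.5,15)
c=env.read_camera("top"); im=c["color"][110:290,200:440,::-1]
cv2.imwrite("pics/b1.png",cv2.resize(im,None,fx=3.3,fy=3.3,interpolation=cv2.INTER_CUBIC))
E
```

```text
t 4.4 pos [510.6 -29.2  15.8] yaw 87.2 open 0.23 tool shift [235.1   1.1   0.8]
```

View pics/b1.png

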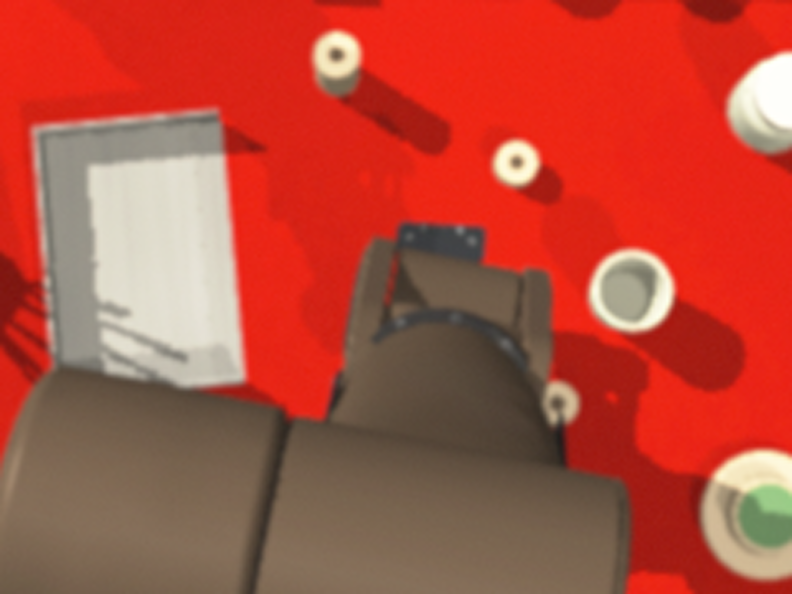

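The arm hides prop B. Props A (516,162) and C (557,403) and the cup haven't moved. Now I'll push B.

>>> carry_out(motion=[[5, 0, 0, 0, 0.77], [6, 0, 0, 0, 0.77], [6, 0, 0, 0, 0.77], [6, 0, 0, 0, 0.77], [8, 0, 0, 0, 0.77], [10, 0, 0, 0, 0.77], [12, 0, 0, 0, 0.77], [12, 0, 0, 0, 0.77], [12, 0, 0, 0, 0.77], [12, 0, 0, 0, 0.77], [12, 0, 0, 0, 0.77], [12, 0, 0, 0, 0.77]])

```text
t: 5.65
eef_pos: [515.7, 84.8, 15.1]
tcp_rot: [3.142, 0.0, 1.523]
ft_force: [-0.8, -0.5, 0.5]
opening: 0.231
grip_force: 0.3
```

>>> carry_out(motion=[[12, 0, 0, 0, 0.77], [12, 0, 0, 0, 0.77], [12, 0, 0, 0, 0.77], [12, 0, 0, 0, 0.77], [12, 0, 0, 0, 0.77], [12, 0, 0, 0, 0.77], [12, 0, 0, 0, 0.77], [12, 0, 0, 0, 0.77], [10, 0, 0, 0, 0.77], [8, 0, 0, 0, 0.77], [5, 0, 0, 0, 0.77], [3, 0, 0, 0, 0.77]])

```text
t: 6.85
eef_pos: [521.5, 206.0, 15.1]
tcp_rot: [-3.142, 0.0, 1.523]
ft_force: [0.4, -0.9, 1.1]
opening: 0.231
grip_force: 0.9
```

>>> carry_out(motion=[[0, 0, 0, 0, 0.77], [-10, 0, 0, 0, 0.77], [-20, 0, 0, 0, 0.77], [-10, 0, -20, 0, 0.77], [0, 0, -40, 0, 0.77], [0, 0, -40, 0, 0.77], [0, 0, 0, 0, 0.77], [0, 0, 0, 0, 0.77]])

```text
t: 7.65
eef_pos: [519.7, 164.9, 115.6]
tcp_rot: [3.14, -0.0, 1.522]
ft_force: [0.6, 0.3, -0.9]
opening: 0.231
grip_force: 0.0
```

```bash
python3 - <<'E'
from h import *
d=np.array([np.cos(np.radians(71.9)),np.sin(np.radians(71.9))]); p=np.array([468.5,-133.3])-45*d
print(p); go(*p)
c=env.read_camera("top"); im=c["color"][110:290,200:440,::-1]
cv2.imwrite("pics/b2.png",cv2.resize(im,None,fx=3.3,fy=3.3,interpolation=cv2.INTER_CUBIC))
c=env.read_camera("scene"); im=c["color"][100:280,220:460,::-1]
cv2.imwrite("pics/s2.png",cv2.resize(im,None,fx=3.3,fy=3.3,interpolation=cv2.INTER_CUBIC))
E
```

```text
[ 454.51956067 -176.07320792]
t 7.7 pos [519.7 164.9 115.6] yaw 87.2 open 0.23 tool shift [-3.438e+02 -4.840e+01 -2.000e-01]
```

View pics/s2.png

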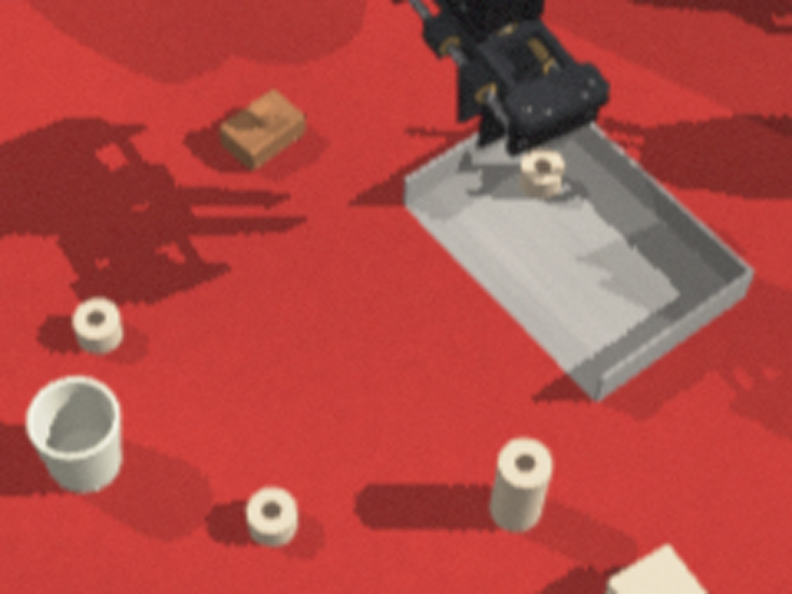

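B sits upright well inside the tray, at crop (542,167). A, C, the cup and the tall prop are in place. C is next.

>>> carry_out(motion=[[-20, -3, 0, 0, 0.77], [-38, -5, 0, 0, 0.77], [-38, -5, 0, 0, 0.77], [-38, -5, 0, 0, 0.77], [-38, -5, 0, 0, 0.77], [-38, -5, 0, 0, 0.77], [-38, -5, 0, 0, 0.77], [-38, -5, 0, 0, 0.77], [-38, -5, 0, 0, 0.77], [-20, -5, 0, 0, 0.77], [0, 0, 0, 7.6, 0.77], [0, 0, 0, 7.7, 0.77]])

```text
t: 8.95
eef_pos: [454.2, -176.3, 113.7]
tcp_rot: [-3.139, -0.0, 1.249]
ft_force: [0.0, -0.6, -0.3]
opening: 0.233
grip_force: 0.0
```

>>> carry_out(motion=[[0, 0, 0, 0, 0.77], [0, 0, 0, 0, 0.77]])

```text
t: 9.15
eef_pos: [454.7, -175.5, 114.3]
tcp_rot: [-3.14, -0.0, 1.26]
ft_force: [-0.6, 1.0, 0.0]
opening: 0.23
grip_force: 0.0
```

```bash
python3 -c "
from h import *
go(454.5,-176.1,15)"
```

```text
t 9.2 pos [ 454.7 -175.5  114.3] yaw 72.2 open 0.23 tool shift [-0.7  0.1 99.3]
```

>>> carry_out(motion=[[0, 0, 20, 0, 0.77], [0, 0, 30, 0, 0.77], [0, 0, 25, 0, 0.77], [0, 0, 14, 0, 0.77], [0, 0, 7, 0, 0.77], [0, 0, 3, 0, 0.77], [0, 0, 0, 0, 0.77], [4, 0, 0, 0, 0.77], [6, 0, 0, 0, 0.77], [6, 0, 0, 0, 0.77], [6, 0, 0, 0, 0.77], [8, 0, 0, 0, 0.77]])

```text
t: 10.35
eef_pos: [464.7, -146.6, 16.3]
tcp_rot: [3.141, 0.0, 1.256]
ft_force: [-0.7, 0.1, -0.1]
opening: 0.23
grip_force: 0.3
```

>>> carry_out(motion=[[10, 0, 0, 0, 0.77], [12, 0, 0, 0, 0.77], [12, 0, 0, 0, 0.77], [12, 0, 0, 0, 0.77], [12, 0, 0, 0, 0.77], [12, 0, 0, 0, 0.77], [12, 0, 0, 0, 0.77], [12, 0, 0, 0, 0.77], [12, 0, 0, 0, 0.77], [12, 0, 0, 0, 0.77], [12, 0, 0, 0, 0.77], [12, 0, 0, 0, 0.77]])

```text
t: 11.55
eef_pos: [508.7, -11.2, 16.1]
tcp_rot: [3.142, 0.0, 1.256]
ft_force: [-0.1, -1.6, 2.0]
opening: 0.227
grip_force: 0.5
```

```bash
python3 - <<'E'
from h import *
go(584.9-23*.309,225.3-23*.951,15)
c=env.read_camera("scene"); im=c["color"][100:280,220:460,::-1]
cv2.imwrite("pics/s3.png",cv2.resize(im,None,fx=3.3,fy=3.3,interpolation=cv2.INTER_CUBIC))
E
```

```text
t 11.6 pos [508.7 -11.2  16.1] yaw 71.9 open 0.23 tool shift [225.4  -0.9   1.1]
```

View pics/s3.png

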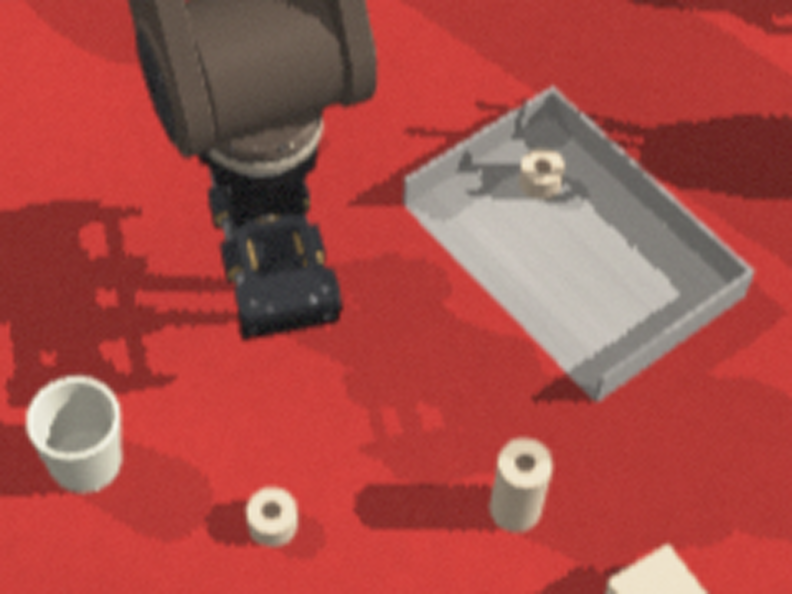

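C is hidden behind the gripper at (285,290). It isn't visible anywhere else, so it is still seated between the fingertips. B is at (542,167). I'll push the remaining 225 mm.

>>> carry_out(motion=[[8, 0, 0, 0, 0.77], [12, 0, 0, 0, 0.77], [12, 0, 0, 0, 0.77], [12, 0, 0, 0, 0.77], [12, 0, 0, 0, 0.77], [12, 0, 0, 0, 0.77], [12, 0, 0, 0, 0.77], [12, 0, 0, 0, 0.77], [12, 0, 0, 0, 0.77], [12, 0, 0, 0, 0.77], [12, 0, 0, 0, 0.77], [12, 0, 0, 0, 0.77]])

```text
t: 12.8
eef_pos: [552.1, 121.9, 16.1]
tcp_rot: [-3.142, 0.0, 1.256]
ft_force: [0.8, 0.1, -0.3]
opening: 0.231
grip_force: 0.4
```

>>> carry_out(motion=[[12, 0, 0, 0, 0.77], [12, 0, 0, 0, 0.77], [12, 0, 0, 0, 0.77], [12, 0, 0, 0, 0.77], [12, 0, 0, 0, 0.77], [10, 0, 0, 0, 0.77], [8, 0, 0, 0, 0.77], [5, 0, 0, 0, 0.77], [3, 0, 0, 0, 0.77], [0, 0, 0, 0, 0.77]])

```text
t: 13.8
eef_pos: [578.5, 202.9, 16.0]
tcp_rot: [-3.142, 0.0, 1.256]
ft_force: [-0.2, -0.1, 0.0]
opening: 0.23
grip_force: 0.0
```

>>> carry_out(motion=[[-8, 0, 0, 0, 0.77], [-16, 0, 0, 0, 0.77], [-16, 0, -20, 0, 0.77], [0, 0, -40, 0, 0.77], [0, 0, -40, 0, 0.77], [0, 0, 0, -7.8, 0.77], [0, 0, 0, -7.8, 0.77], [0, 0, 0, -7.9, 0.77], [0, 0, 0, 0, 0.77], [0, 0, 0, 0, 0.77]])

```text
t: 14.8
eef_pos: [565.8, 163.8, 116.0]
tcp_rot: [-3.141, 0.0, 1.661]
ft_force: [0.2, -0.2, 0.2]
opening: 0.234
grip_force: 0.0
```

```bash
python3 - <<'E'
from h import *
c=env.read_camera("scene"); im=c["color"][100:280,220:460,::-1]
cv2.imwrite("pics/s4.png",cv2.resize(im,None,fx=3.3,fy=3.3,interpolation=cv2.INTER_CUBIC))
d=np.array([np.cos(np.radians(95.4)),np.sin(np.radians(95.4))]); p=np.array([670.3,-100.6])-45*d
print(p); go(*p)
E
```

```text
[ 674.5348741  -145.40028841]
t 14.8 pos [565.9 164.  116. ] yaw 95.2 open 0.23 tool shift [-318.    80.2    0. ]
```

View pics/s4.png

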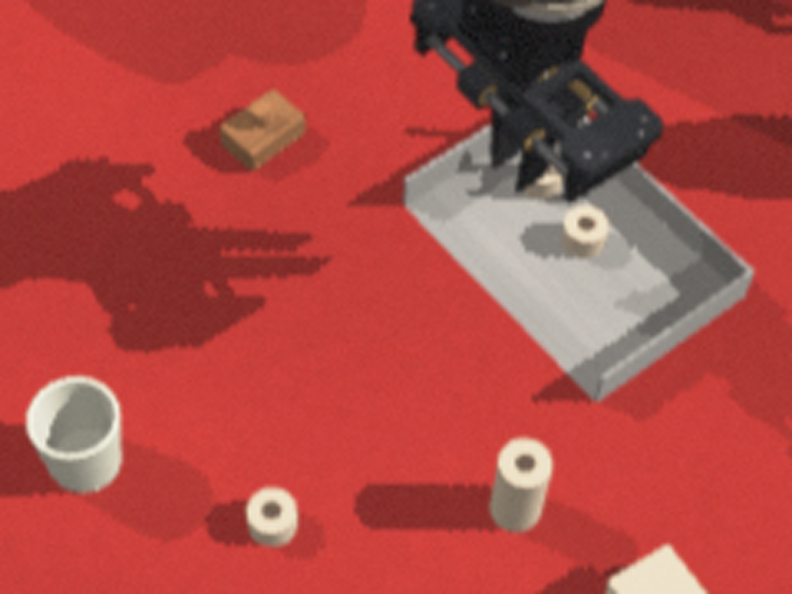

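C is upright in the tray at (585,223), with B behind the fingers. A is at (272,512), and the tall prop and cup are untouched. A is last.

>>> carry_out(motion=[[-18, 5, 0, 0, 0.77], [-35, 9, 0, 0, 0.77], [-35, 9, 0, 0, 0.77], [-35, 9, 0, 0, 0.77], [-35, 9, 0, 0, 0.77], [-35, 9, 0, 0, 0.77], [-35, 9, 0, 0, 0.77], [-35, 9, 0, 0, 0.77], [-35, 9, 0, 0, 0.77], [-20, 3, 0, 0, 0.77], [0, 0, 0, 0, 0.77], [0, 0, 0, 0, 0.77]])

```text
t: 16.05
eef_pos: [675.3, -143.8, 115.7]
tcp_rot: [-3.141, -0.001, 1.664]
ft_force: [0.5, 0.8, -0.3]
opening: 0.231
grip_force: 0.0
```

```bash
python3 -c "
from h import *
go(674.5,-145.4,15)"
```

```text
t 16.1 pos [ 675.3 -143.8  115.7] yaw 95.4 open 0.23 tool shift [ -1.5  -0.9 100.7]
```

>>> carry_out(motion=[[-1.5, -1, 20, 0, 0.77], [0, 0, 30, 0, 0.77], [0, 0, 25, 0, 0.77], [0, 0, 14, 0, 0.77], [0, 0, 8, 0, 0.77], [0, 0, 3, 0, 0.77], [0, 0, 0, 0, 0.77], [4, 0, 0, 0, 0.77], [6, 0, 0, 0, 0.77], [6, 0, 0, 0, 0.77], [6, 0, 0, 0, 0.77], [8, 0, 0, 0, 0.77]])

```text
t: 17.25
eef_pos: [672.2, -115.5, 16.3]
tcp_rot: [3.141, 0.0, 1.666]
ft_force: [0.9, -1.8, 0.9]
opening: 0.228
grip_force: 0.3
```

>>> carry_out(motion=[[10, 0, 0, 0, 0.77], [12, 0, 0, 0, 0.77], [12, 0, 0, 0, 0.77], [12, 0, 0, 0, 0.77], [12, 0, 0, 0, 0.77], [12, 0, 0, 0, 0.77], [12, 0, 0, 0, 0.77], [12, 0, 0, 0, 0.77], [12, 0, 0, 0, 0.77], [12, 0, 0, 0, 0.77], [12, 0, 0, 0, 0.77], [12, 0, 0, 0, 0.77]])

```text
t: 18.45
eef_pos: [658.6, 26.3, 16.1]
tcp_rot: [3.142, 0.0, 1.666]
ft_force: [0.1, -1.0, 1.3]
opening: 0.225
grip_force: 0.6
```

```bash
python3 -c "
from h import *
go(638.6+23*.095,231.3-23*.995,15)"
```

```text
t 18.4 pos [658.6  26.3  16.1] yaw 95.4 open 0.22 tool shift [183.   -0.5   1.1]
```

>>> carry_out(motion=[[12, 0, 0, 0, 0.77], [12, 0, 0, 0, 0.77], [12, 0, 0, 0, 0.77], [12, 0, 0, 0, 0.77], [12, 0, 0, 0, 0.77], [12, 0, 0, 0, 0.77], [12, 0, 0, 0, 0.77], [12, 0, 0, 0, 0.77], [12, 0, 0, 0, 0.77], [12, 0, 0, 0, 0.77], [12, 0, 0, 0, 0.77], [12, 0, 0, 0, 0.77]])

```text
t: 19.65
eef_pos: [645.0, 169.7, 16.2]
tcp_rot: [3.141, 0.0, 1.666]
ft_force: [1.1, -2.4, 2.5]
opening: 0.232
grip_force: 1.3
```

>>> carry_out(motion=[[12, 0, 0, 0, 0.77], [10, 0, 0, 0, 0.77], [8, 0, 0, 0, 0.77], [5, 0, 0, 0, 0.77], [3, 0, 0, 0, 0.77], [0, 0, 0, 0, 0.77], [-8, 0, 0, 0, 0.77], [-16, 0, 0, 0, 0.77], [-16, 0, -20, 0, 0.77], [0, 0, -40, 0, 0.77], [0, 0, -40, 0, 0.77], [0, 0, -10, 0, 0.77]])

```text
t: 20.85
eef_pos: [647.0, 165.2, 130.4]
tcp_rot: [3.136, -0.0, 1.664]
ft_force: [-0.4, 1.4, 0.4]
opening: 0.233
grip_force: 0.0
```

>>> carry_out(motion=[[-30, 0, -10, 0, 0.77], [-40, 0, 0, 0, 0.77], [-40, 0, 0, 0, 0.77], [-40, 0, 0, 0, 0.77], [-40, 0, 0, 0, 0.77], [-40, 0, 0, 0, 0.77], [-40, 0, 0, 0, 0.77], [-20, 0, 0, 0, 0.77], [0, 0, 0, 0, 0.77], [0, 0, 0, 0, 0.77], [0, 0, 0, 0, 0.77]])

```text
t: 21.95
eef_pos: [672.5, -120.8, 135.9]
tcp_rot: [-3.141, -0.0, 1.667]
ft_force: [-0.3, 0.4, 0.0]
opening: 0.232
grip_force: 0.0
```

```bash
python3 - <<'E'
from h import *
a=env.read_camera("scene"); c=env.read_camera("top")
i=cv2.resize(a["color"][100:280,220:460,::-1],None,fx=2.2,fy=2.2,interpolation=cv2.INTER_CUBIC)
j=c["color"][120:260,190:330,::-1]; j=cv2.resize(j,(200,200),interpolation=cv2.INTER_CUBIC)
o=np.zeros((396,528+270,3),np.uint8); o[:,:528]=i; o[:270,528:]=cv2.resize(c["color"][120:255,190:325,::-1],(270,270),interpolation=cv2.INTER_CUBIC)
cv2.imwrite("pics/end.png",o); print(env.state()["t"],env.state()["qvel"].round(3))
E
```

```text
22.05 [-0.    -0.    -0.003 -0.001  0.    -0.002]
```

View pics/end.png

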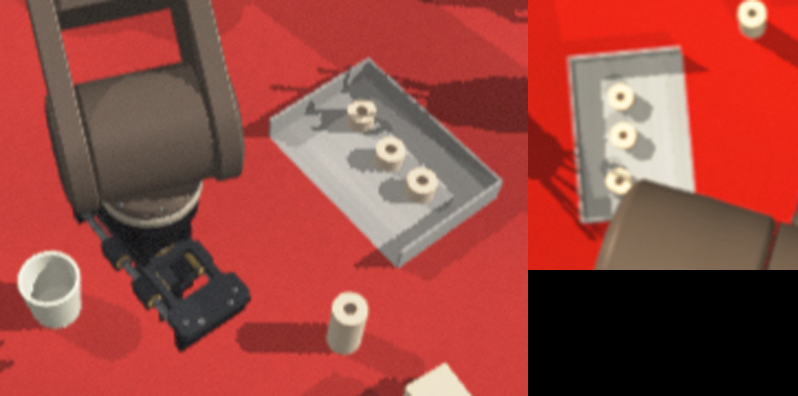

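All three props stand upright and wholly inside the tray, at (362,112), (391,150) and (422,182). The tall prop and cup are untouched, and the gripper is clear.

```bash
python3 -c "
from cell import env
print(env.job_done())"
```

```text
the job is handed in; nothing more can be done
None
```

All three short props were pushed upright into the tray and lie wholly inside it, the tall prop and cup stand where they were and I saw nothing else moved, and the job is handed in at about 22 s.

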